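# Line up the pointer eyepiece and lock it

## Robot

A 6-joint arm with a two-finger parallel gripper is mounted at the origin on the work surface. World frame = base frame: x ahead of the robot, y to its left, z up, the work surface at z = 0. Lengths are in m, angles in rad, forces in N, time in s.
With the tool pointing down it reaches from about 0.275 to 1 m from the base axis. Payload 8.4 kg.
Tool frame: the origin (TCP) lies midway between the tips of the shut fingers; the grasp point (between the pads) lies 19 mm behind it; z points along the fingers, y is the line along which they close (so a half turn about z gives the same grasp; the last joint's range is limited). The gripper opens to 85 mm and grips with 20 to 120 N. Pads are 22 mm wide; open, the fingers measure 114 mm over their backs; the gripper's body (76 mm by 85 mm) begins 54 mm behind the grasp point. The pads swing forward as they close: fully open they stand 13 mm farther back than shut.
Start: joints at [-1.326, 0.353, 1.633, -0, 1.155, -0.002], TCP at [0.153, -0.606, 0.231] pointing down, gripper open.
Joint ranges: [-2.63, 2.63], [-0.92, 2.1], [0.06, 2.66], [-1.3, 4.44], [0, 2.69], [-3.02, 3.02]. Speed limits (rad/s): [2.22, 2.22, 2.79, 3.14, 3.14, 3.14].

## Interface

Orientations are given as [roll, pitch, yaw] about the fixed x, y, z axes, in that order (R = Rz(yaw) Ry(pitch) Rx(roll)).
In Python, from station import * gives the robot as it stands.
- The arm moves only by the tool carry_out, never from a script. Its argument "commands" is one flat list of numbers, 7 for each row, row after row: the turn, a rotation vector about the tool's x, y, z in units of 5 degrees (1.0 is 5 degrees), then the shift along the tool's x, y, z in units of 0.2 m (1.0 is 0.2 m), then the opening, from -1 (shut) to 1 (fully open). A call has 1 to 20 rows; each row shifts and turns the commanded pose from where the row before left it, along the tool's axes as they then stand; what a row does not reach is not made up. A row lasts 1/10 s, in which the tool goes at most 50 mm and 8.59 degrees, less where a joint would pass 70% of its speed; a pose out of reach is approached as far as the arm can. A call with a number of a shift or a turn outside -1 to 1 is refused whole. A call with a gripper value outside its range is refused whole. The fingers move at their own pace and stop on an object; "newtons" is the grip in N (left out, the last holds). Time passes only in rows, so rows that do not move let the fingers close. It gives the time, the measured TCP pose, the force, the opening and the grip force at its end, in the units of the state.
- observe(): the state, without advancing time (a new reading comes with each control period).
- read_camera(name): name is "scene" or "top" or "wrist"; returns the picture (420x560x3 uint8, red, green, blue); there is no depth.
- camera_params(name): a dict with "vfov" (degrees; the focal length in pixels is half the picture's height over the tangent of half this angle, whatever the lens; pixels are square), "cx", "cy" (the principal point, pixels), "R" (3x3) and "t" (3): a world point X has camera coordinates R X + t; the wrist camera has in their place "tool_from_camera" (4x4, takes a point from camera to tool coordinates, whose origin is the TCP and whose axes are the flange's). Camera axes: x right, y down, z forward; pixel columns grow to the right and rows downward; lengths in m; the calibration is good to about 2 mm. A picture is of the moment at which its call begins: read the wrist's pose just before it. camera_params takes no time and is no camera call.
- job_done(): hands the job in; it is judged then, once.
The state is a dict: "clock": time; "q": joint angles; "joint_velocities": joint speeds; "joint_torque": joint torques, N m; "ee_pos": TCP position; "eef_rot": TCP orientation; "wrist_force": force on the tool from outside, world axes, zero at the start; "moment": the same for the moment, N m; "width": opening from 0.0 (shut) to 1.0 (fully open); "grip_force": force on a finger pad.
Only numpy, scipy, OpenCV 4.12 (cv2) and the standard library are available. Lean on these libraries where they do the work, as an engineer would, in place of code of your own. Each camera call takes 0.05 s, during which the arm holds its last target. There are 200 camera calls.

## Task

Turn the microscope's black eyepiece in its tilted tube until its white tab faces the red mark on the tube. Then swing the little lever with the blue knob, on top of the microscope's head, right over to its locked position and let go. Leave the dropper bottle, the red-capped jar and the glass dish beside the microscope where they stand.

Things in the scene. Friction and masses are not known exactly. Their poses are not given: they have to be found in the camera images.
- scope: White microscope, fixed. Origin: centre of the foot's underside (foot 200 x 150 mm). Its -x side faces the user (roughly the robot), +x carries the limb. Head block: x -42 to 108, y -31 to 31, z 203 to 245 mm here; the eyepiece tube rises from its front, leaning 35 degrees from vertical towards -x. Stage at z 110 to 120; focus knobs at x 85, z 70, out to y = +-65 mm.
- eyepiece (a joint): Turn of the eyepiece about the tube's axis, rad: 0 when the white tab faces the red mark, positive counter-clockwise looking down onto the eyepiece. Range -2.6 to 2.6; starts at 0.7 to 2.0, so it must be turned clockwise. Light friction (0.05 N m); stays where it is left, cannot slide along the tube.
- grip (a point): On the eyepiece's axis, 12 mm below its top face: the height to grip. The eyepiece is a black ribbed cylinder, 38 mm diameter, 40 mm long; grip it across the diameter at any angle, tool pointing down along the tube (35 degrees from vertical). z points out of the tube along its axis; x points to the white tab and turns with the eyepiece.
- tab (a point): Outer end of the eyepiece's white tab, 30 mm from the axis. The tab is 8 mm wide, 8 mm high, stands 11 mm out from the black cylinder at its lower end; its upper face is 32 mm below the eyepiece's top face. Axes as for grip.
- mark (a point): Outer end of the red mark: a fixed red fin 8 mm wide on the tube's grey collar just below the eyepiece, on the tube's upper side (towards the scope's +x and up), 31 mm from the axis; 10 mm below the tab along the axis when they face each other. Axes as scope.
- clamp (a joint): Swing of the lock lever about its upright pivot, rad: near 0 (starts at 0 to 0.15) it is open and points to the scope's +y side; it grows clockwise seen from above to 1.25, its stop, where it is locked and points nearly to the scope's +x side. Light friction (0.05 N m), stays where it is left.
- clamp_knob (a point): On the axis of the lever's blue knob, 12 mm below its top. The knob is an upright pin, 14 mm diameter, top 292 mm above the table, standing 38 mm above the flat steel lever (10 mm wide, top 254 mm above the table). Its axis is 50 mm from the pivot. y points from pivot to knob and turns with the lever, z up.
- clamp_pivot (a point): Point on the upright axis of the lock lever, at the same height as clamp_knob; fixed on the scope, 45 mm towards +x of its origin.
- dropper: Bystander: amber bottle, 42 mm diameter, 95 mm tall, black cap, stands beside the microscope's left (+y). Origin: centre of its underside.
- jar: Bystander: clear jar with red cap, 54 mm diameter, 70 mm tall, beside the microscope's right (-y). Origin: centre of its underside.
- dish: Bystander: flat covered glass dish, 90 mm diameter, 18 mm high, in front of the microscope. Origin: centre of its underside.

How it is judged:
By the outcome, as a careful person would: the job done as asked, in the order asked, and still so for the second after the job is handed in, with the robot touching nothing.
It also fails if it takes over 43 s, if anything falls off the work surface, if the arm or the gripper's body presses on something with over 40 N, if the wrist force passes 120 N, or if a joint passes its speed limit or range.

## Working session

There is one attempt and no reset: what is moved stays moved. The work goes in short steps, Python scripts to look and compute and a tool call to move; the robot and the scene stay as the last step left them, time stands still between calls to the robot, and variables do not carry over. Pictures are saved under pics/ and viewed, at most 10 in all, crops included, and the job is handed in when it is done.

Besides the shell and the picture viewer there is one more tool, called after "Request:" as name(argument=value, ...), one argument or row to a line, values as JSON. carry_out: Moves the arm, as the interface text tells. Its arguments: {"type":"object","properties":{"commands":{"type":"array","items":{"type":"number","minimum":-1,"maximum":1}},"newtons":{"type":"number"}},"required":["commands"]}

```bash
mkdir -p pics; ls; python3 - <<'E'
from station import *
import cv2
s=observe();print(s['clock'],s['ee_pos'],s['eef_rot'],s['width'])
for n in("scene","top"):
    cv2.imwrite(f"pics/{n}0.png",read_camera(n)[:,:,::-1]);print(n,camera_params(n))
print(camera_params("wrist"))
E
```

```text
pics
0.0 [ 0.15256018 -0.60558292  0.23054869] [-3.14017932e+00 -3.04779069e-06  2.46787913e-01] 1.0003306297481542
scene {'vfov': 49.293289187664044, 'cx': 282.7338080617814, 'cy': 211.2936513663505, 'R': array([[-0.55041574,  0.83479552, -0.01260782],
       [ 0.72115807,  0.46777223, -0.5109992 ],
       [-0.42068226, -0.29035423, -0.85948872]]), 't': array([ 0.23835052, -0.28656195,  1.22073019])}
top {'vfov': 49.394549727554086, 'cx': 284.39992300613414, 'cy': 213.43708575008432, 'R': array([[-0.02008431, -0.99969352,  0.01447362],
       [-0.99954619,  0.01975206, -0.02274371],
       [ 0.02245085, -0.01492385, -0.99963655]]), 't': array([0.04574128, 0.49873779, 1.03995129])}
{'vfov': 66.57232741251568, 'cx': 284.08149249773487, 'cy': 210.98959090784317, 'tool_from_camera': array([[ 1.40892431e-04, -9.63984025e-01, -2.65960110e-01,
         6.60110727e-02],
       [ 9.99999023e-01,  5.05758902e-04, -1.30339549e-03,
        -4.67517296e-04],
       [ 1.39096412e-03, -2.65959667e-01,  9.63983154e-01,
        -1.44157210e-01],
       [ 0.00000000e+00,  0.00000000e+00,  0.00000000e+00,
         1.00000000e+00]])}
```

View pics/scene0.png

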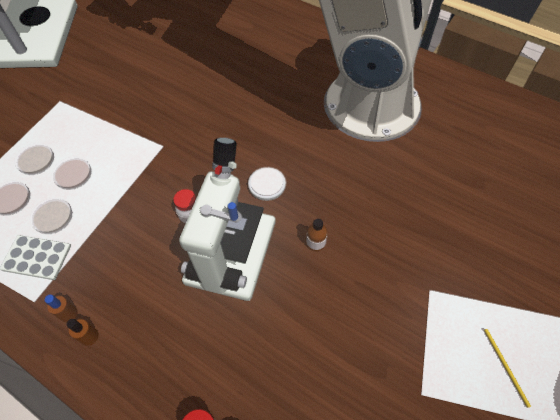

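View pics/top0.png

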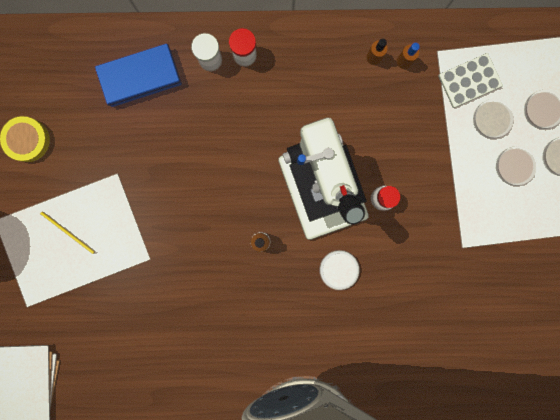

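Scene: scope at (230,230), black eyepiece at (225,150), blue knob at (233,210). Top: eyepiece at (352,213), blue knob (302,158), red mark (343,190), jar (387,197), dish (340,270), dropper (260,242). Now enlarged crops.

```bash
cat > h.py <<'E'
from station import *
import numpy as np, cv2
from scipy.spatial.transform import Rotation as Ro
def K(p): 
    f=210/np.tan(np.radians(p['vfov']/2)); return f,p['cx'],p['cy']
def pose(name):
    p=camera_params(name)
    if name=='wrist':
        s=observe();T=np.eye(4);T[:3,:3]=Ro.from_euler('xyz',s['eef_rot']).as_matrix();T[:3,3]=s['ee_pos']
        M=T@p['tool_from_camera'];return p,M[:3,:3],M[:3,3]
    return p,p['R'].T,-p['R'].T@p['t']
def ray(cam,uv):
    p,R,c=cam;f,cx,cy=K(p);return c,R@np.array([(uv[0]-cx)/f,(uv[1]-cy)/f,1])
def onz(cam,uv,z):
    c,d=ray(cam,uv);return c+d*(z-c[2])/d[2]
def tri(a,b):
    A=np.zeros((3,3));v=np.zeros(3);gs=[]
    for c,d in(a,b):
        d=d/np.linalg.norm(d);P=np.eye(3)-np.outer(d,d);A+=P;v+=P@c;gs.append((P,c))
    x=np.linalg.solve(A,v);return x,[np.linalg.norm(P@(x-c)) for P,c in gs]
def proj(cam,X):
    p,R,c=cam;f,cx,cy=K(p);q=R.T@(np.array(X)-c);return f*q[0]/q[2]+cx,f*q[1]/q[2]+cy
E
python3 - <<'E'
import cv2,numpy as np
a=cv2.imread('pics/top0.png')[110:250,270:410];b=cv2.imread('pics/scene0.png')[130:300,170:290]
cv2.imwrite('pics/c0.png',np.hstack([cv2.resize(a,(420,420),interpolation=2),cv2.resize(b,(370,524),interpolation=2)[:420]]))
for n,im in(('top',cv2.imread('pics/top0.png')),('scene',cv2.imread('pics/scene0.png'))):
    h=cv2.cvtColor(im,cv2.COLOR_BGR2HSV)
    for c,m in(('blue',cv2.inRange(h,(105,120,50),(130,255,255))),('red',cv2.inRange(h,(0,200,90),(5,255,255))|cv2.inRange(h,(174,200,90),(180,255,255))),('black',cv2.inRange(h,(0,0,0),(180,255,45)))):
        k,l,st,ce=cv2.connectedComponentsWithStats(m)
        for i in range(1,k):
            x,y=ce[i]
            if st[i,4]>5 and ((n=='top' and 270<x<410 and 110<y<300)or(n=='scene' and 160<x<290 and 120<y<300)):print(n,c,st[i],ce[i].round(1))
E
```

```text
top blue [297 154   9  11  75] [300.8 159.1]
top red [341 186   5   9  30] [343.1 190.3]
top red [378 186  22  21 343] [389.1 196.4]
top black [287 144  14  21 147] [294.  152.5]
top black [302 145  64  76 838] [340.2 197.3]
top black [297 163  18  32 192] [306.  178.8]
top black [291 166   7  13  25] [294.3 172.8]
scene blue [228 202  10  18  83] [232.7 209. ]
scene black [213 139  23  27 448] [223.5 152.6]
```

View pics/c0.png

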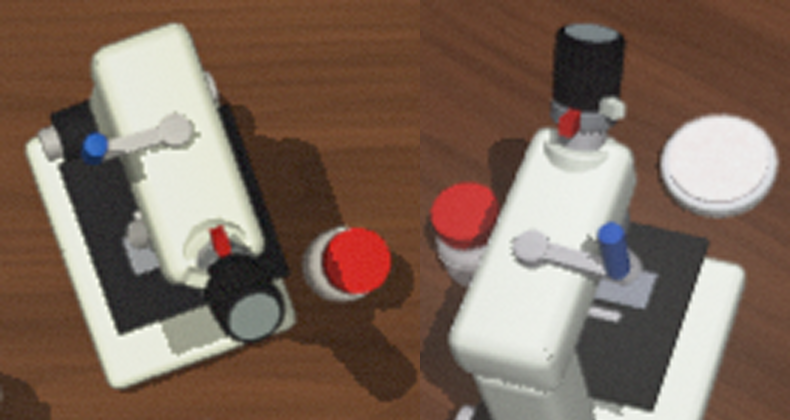

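```bash
python3 - <<'E'
from h import *
t=pose('top');s=pose('scene')
P={}
for n,a,b in(('eyetop',(354,215),(225.5,140.7)),('knobtop',(301.3,158.7),(232,204.6)),('pivot',(329.3,153.3),(206,210.8)),('markred',(343.1,190.3),(218.3,170.2))):
    x,e=tri(ray(t,a),ray(s,b));P[n]=x;print(n,x.round(4),np.round(e,4))
print('pivot z.256',onz(t,(329.3,153.3),.256),onz(s,(206,210.8),.256))
print('knob .292',onz(t,(301.3,158.7),.292),onz(s,(232,204.6),.292))
d=P['pivot']-P['eyetop'];print('yaw',np.arctan2(d[1],d[0]),np.linalg.norm(d[:2]))
yaw=np.arctan2(d[1],d[0])
# head edges top: crop px at z .245
for a,b in(((95,62),(160,270)),((188,40),(262,250))):
    A,B=[onz(t,(270+u/3,110+v/3),.235) for u,v in(a,b)];w=A-B;print('edge yaw',np.arctan2(w[1],w[0]))
for a,b in(((30,150),(112,385)),):
    A,B=[onz(t,(270+u/3,110+v/3),.02) for u,v in(a,b)];w=A-B;print('foot yaw',np.arctan2(w[1],w[0]))
E
```

```text
eyetop [ 0.4885 -0.0756  0.2957] [0.0006 0.0006]
knobtop [0.5842 0.0094 0.2928] [0.0009 0.0009]
pivot [ 0.5986 -0.0418  0.2474] [0.0003 0.0003]
markred [ 0.5316 -0.0622  0.2701] [0.0006 0.0006]
pivot z.256 [ 0.59747995 -0.04103972  0.256     ] [ 0.60175179 -0.03719404  0.256     ]
knob .292 [0.58378476 0.0100803  0.292     ] [0.58425202 0.00830103 0.292     ]
yaw 0.29774515532521195 0.11518696843782746
edge yaw 0.28121099921745646
edge yaw 0.3159335310527873
foot yaw 0.31513422620220705
```

```bash
cat >> h.py <<'E'
from scipy.linalg import logm,expm
s35,c35=np.sin(np.radians(35)),np.cos(np.radians(35))
def scopeR(psi): return Ro.from_euler('z',psi).as_matrix()
def frame(psi):
    S=scopeR(psi);return S@[-s35,0,c35],S@[c35,0,s35],S@[0,1,0]   # a,u,v
def tcp():
    s=observe();T=np.eye(4);T[:3,:3]=Ro.from_euler('xyz',s['eef_rot']).as_matrix();T[:3,3]=s['ee_pos'];return T
def mk(R,p):
    T=np.eye(4);T[:3,:3]=R;T[:3,3]=p;return T
def rowfor(T0,T1,N):
    L=np.real(logm(np.linalg.inv(T0)@T1))/N
    w=np.array([L[2,1],L[0,2],L[1,0]]);r=np.r_[w/np.radians(5),L[:3,3]/.2]
    path=np.array([(T0@expm(L*k))[:3,3] for k in range(0,N+1,max(1,N//5))])
    return r.round(3),path.round(3)
E
python3 - <<'E'
from h import *
E=np.array([.4885,-.0756,.2957]);psi=.305;a,u,v=frame(psi);s=pose('scene');t=pose('top')
for ph in np.arange(.7,2.05,.1):
    print(round(ph,1),np.round(proj(s,E-.036*a+.028*(np.cos(ph)*u+np.sin(ph)*v)),1),end=';')
print('mark',proj(s,E-.046*a+.028*u),proj(t,E-.046*a+.028*u))
R=np.c_[v,u,-a]
for N in(18,20,22):print(rowfor(tcp(),mk(R,E+.07*a),N))
E
```

```text
0.7 [229.5 166.4];0.8 [231.  166.3];0.9 [232.5 166.2];1.0 [233.8 166. ];1.1 [235.  165.7];1.2 [236.2 165.4];1.3 [237.1 165.1];1.4 [238.  164.7];1.5 [238.7 164.3];1.6 [239.2 163.8];1.7 [239.6 163.3];1.8 [239.8 162.8];1.9 [239.9 162.3];2.0 [239.8 161.7];mark (np.float64(217.61390217605395), np.float64(170.77051033192015)) (np.float64(342.86223103594244), np.float64(187.64338423754904))
(array([-0.298,  0.315, -1.002,  0.19 ,  0.007, -0.016]), array([[ 0.153, -0.606,  0.231],
       [ 0.259, -0.568,  0.245],
       [ 0.351, -0.502,  0.266],
       [ 0.42 , -0.414,  0.291],
       [ 0.461, -0.311,  0.316],
       [ 0.471, -0.199,  0.338],
       [ 0.45 , -0.088,  0.353]]))
(array([-0.269,  0.284, -0.902,  0.171,  0.007, -0.015]), array([[ 0.153, -0.606,  0.231],
       [ 0.279, -0.557,  0.249],
       [ 0.381, -0.469,  0.276],
       [ 0.448, -0.354,  0.307],
       [ 0.472, -0.222,  0.334],
       [ 0.45 , -0.088,  0.353]]))
(array([-0.244,  0.258, -0.82 ,  0.156,  0.006, -0.013]), array([[ 0.153, -0.606,  0.231],
       [ 0.268, -0.563,  0.247],
       [ 0.365, -0.488,  0.271],
       [ 0.434, -0.387,  0.298],
       [ 0.468, -0.271,  0.325],
       [ 0.465, -0.148,  0.346]]))
```

Request:
carry_out(
  commands=[-0.27, 0.284, -0.9, 0.171, 0.007, -0.015, 1, -0.27, 0.284, -0.9, 0.171, 0.007, -0.015, 1, -0.27, 0.284, -0.9, 0.171, 0.007, -0.015, 1, -0.27, 0.284, -0.9, 0.171, 0.007, -0.015, 1, -0.27, 0.284, -0.9, 0.171, 0.007, -0.015, 1, -0.27, 0.284, -0.9, 0.171, 0.007, -0.015, 1, -0.27, 0.284, -0.9, 0.171, 0.007, -0.015, 1, -0.27, 0.284, -0.9, 0.171, 0.007, -0.015, 1, -0.27, 0.284, -0.9, 0.171, 0.007, -0.015, 1, -0.27, 0.284, -0.9, 0.171, 0.007, -0.015, 1, -0.27, 0.284, -0.9, 0.171, 0.007, -0.015, 1, -0.27, 0.284, -0.9, 0.171, 0.007, -0.015, 1, -0.27, 0.284, -0.9, 0.171, 0.007, -0.015, 1, -0.27, 0.284, -0.9, 0.171, 0.007, -0.015, 1, -0.27, 0.284, -0.9, 0.171, 0.007, -0.015, 1, -0.27, 0.284, -0.9, 0.171, 0.007, -0.015, 1, -0.27, 0.284, -0.9, 0.171, 0.007, -0.015, 1, -0.27, 0.284, -0.9, 0.171, 0.007, -0.015, 1, -0.27, 0.284, -0.9, 0.171, 0.007, -0.015, 1, -0.27, 0.284, -0.9, 0.171, 0.007, -0.015, 1],
)

```text
clock: 2.1
ee_pos: [0.4723, -0.1011, 0.3543]
eef_rot: [2.528, 0.002, 1.877]
wrist_force: [0.8, 0.2, -0.2]
width: 0.998
grip_force: 0.0
```

Request:
carry_out(
  commands=[0, 0, 0, 0, 0, 0, 1, 0, 0, 0, 0, 0, 0, 1, 0, 0, 0, 0, 0, 0, 1],
)

```text
clock: 2.4
ee_pos: [0.473, -0.1031, 0.3544]
eef_rot: [2.529, 0.002, 1.872]
wrist_force: [0.4, 0.0, -0.5]
width: 0.996
grip_force: 0.0
```

```bash
python3 - <<'E'
from h import *
T=tcp();c=pose('wrist');im=read_camera('wrist')
st=observe();print(st['clock'],st['ee_pos'],np.round(st['q'],2))
E=np.array([.4885,-.0756,.2957]);psi=.305;a,u,v=frame(psi)
print(rowfor(T,mk(np.c_[v,u,-a],E+.07*a),1)[0])
print('eyetop exp',proj(c,E));
for ph in(.7,.8,.9,1.,1.1,1.2,1.3):print(ph,np.round(proj(c,E-.036*a+.03*(np.cos(ph)*u+np.sin(ph)*v)),1))
cv2.imwrite('pics/w1.png',im[:,:,::-1])
E
```

```text
2.45 [ 0.47305921 -0.10328005  0.35430522] [-0.52 -0.22  2.11  0.57  0.88 -1.11]
[ 0.021  0.041 -0.023  0.108 -0.074 -0.044]
eyetop exp (np.float64(261.58266437884237), np.float64(195.64522483664905))
0.7 [294.7 159.8]
0.8 [292.  156.8]
0.9 [289.  154.2]
1.0 [285.8 151.8]
1.1 [282.3 149.8]
1.2 [278.6 148.1]
1.3 [274.7 146.9]
```

View pics/w1.png

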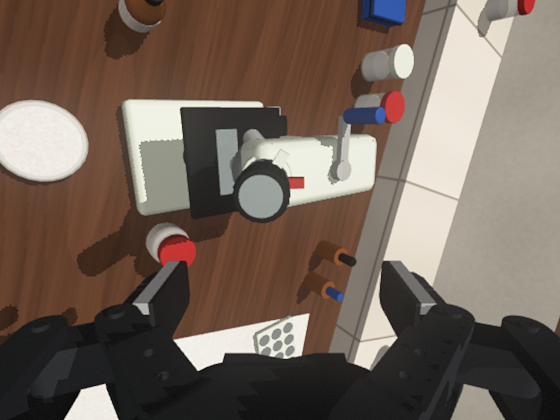

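Wrist view: eyepiece top at (262,195) exactly as predicted, tab near (281,157), red mark at (296,183), jar and dish clear. Tab angle ≈ 1.0 rad. Align and descend.

Request:
carry_out(
  commands=[0.007, 0.014, -0.008, 0.036, -0.025, -0.015, 1, 0.007, 0.014, -0.008, 0.036, -0.025, -0.015, 1, 0.007, 0.014, -0.008, 0.036, -0.025, -0.015, 1, 0, 0, 0, 0, 0, 0, 1, 0, 0, 0, 0, 0, 0, 1, 0, 0, 0, 0, 0, 0, 1],
)

```text
clock: 3.05
ee_pos: [0.4498, -0.0873, 0.3533]
eef_rot: [2.53, 0.0, 1.877]
wrist_force: [0.0, -0.5, -0.7]
width: 0.998
grip_force: 0.0
```

```bash
python3 - <<'E'
from h import *
T=tcp();c=pose('wrist');im=read_camera('wrist')
E=np.array([.4885,-.0756,.2957]);psi=.305;a,u,v=frame(psi)
print(rowfor(T,mk(np.c_[v,u,-a],E-.031*a),1)[0],T[:3,3])
print('eyetop exp',proj(c,E),'mark',proj(c,E-.046*a+.031*u))
for ph in(.7,.8,.9,1.,1.1,1.2,1.3):print(ph,np.round(proj(c,E-.036*a+.03*(np.cos(ph)*u+np.sin(ph)*v)),1))
cv2.imwrite('pics/w2.png',cv2.resize(im[80:280,160:400,::-1],(720,600),interpolation=2))
E
```

```text
[ 0.007 -0.004  0.012 -0.003  0.     0.507] [ 0.44980923 -0.08726228  0.35334371]
eyetop exp (np.float64(284.2999517335146), np.float64(223.73829280531172)) mark (np.float64(320.9769668159856), np.float64(207.22322648248877))
0.7 [313.  186.9]
0.8 [310.5 184.2]
0.9 [307.7 181.8]
1.0 [304.7 179.6]
1.1 [301.5 177.7]
1.2 [298.  176.2]
1.3 [294.4 175. ]
```

View pics/w2.png

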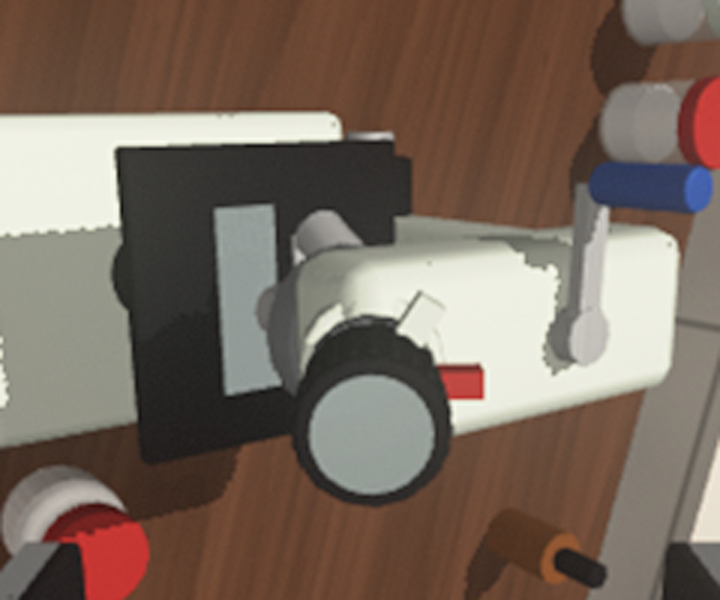

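Eyetop (284,225), mark tip (321,207), tab tip (304,181): all match the model with tab angle ≈ 0.98 rad. Descend and grip.

Request:
carry_out(
  commands=[0, 0, 0, 0, 0, 0.1, 1, 0, 0, 0, 0, 0, 0.1, 1, 0, 0, 0, 0, 0, 0.1, 1, 0, 0, 0, 0, 0, 0.1, 1, 0, 0, 0, 0, 0, 0.1, 1, 0, 0, 0, 0, 0, 0, 1, 0, 0, 0, 0, 0, 0, 1, 0, 0, 0, 0, 0, 0, -1, 0, 0, 0, 0, 0, 0, -1, 0, 0, 0, 0, 0, 0, -1, 0, 0, 0, 0, 0, 0, -1, 0, 0, 0, 0, 0, 0, -1, 0, 0, 0, 0, 0, 0, -1, 0, 0, 0, 0, 0, 0, -1, 0, 0, 0, 0, 0, 0, -1],
  newtons=35,
)

```text
clock: 4.6
ee_pos: [0.5039, -0.0702, 0.2717]
eef_rot: [2.53, 0.001, 1.877]
wrist_force: [-9.5, -2.6, 7.7]
width: 0.436
grip_force: 33.6
```

```bash
python3 - <<'E'
from h import *
s=observe();E=np.array([.4885,-.0756,.2957]);psi=.305;a,u,v=frame(psi)
d=s['ee_pos']-E;print(d@a,d@u,d@v,s['width'],s['grip_force'],s['wrist_force'],s['moment'],np.round(s['q'],2))
E
```

```text
-0.02902785837231378 -0.00038081280594484934 0.0005089651091131691 0.43562246011311095 33.58445227146149 [-9.4626322  -2.55059636  7.71995788] [-0.28392641  0.90267086 -0.01482707] [-0.39 -0.09  2.21  0.67  0.64 -1.16]
```

Request:
carry_out(
  commands=[0, 0, 0.8, 0, 0, 0, -1, 0, 0, 0.8, 0, 0, 0, -1, 0, 0, 0.8, 0, 0, 0, -1, 0, 0, 0.8, 0, 0, 0, -1, 0, 0, 0.8, 0, 0, 0, -1, 0, 0, 0.8, 0, 0, 0, -1, 0, 0, 0.8, 0, 0, 0, -1, 0, 0, 0.8, 0, 0, 0, -1, 0, 0, 0.8, 0, 0, 0, -1, 0, 0, 0.8, 0, 0, 0, -1, 0, 0, 0.8, 0, 0, 0, -1, 0, 0, 0.8, 0, 0, 0, -1, 0, 0, 0.8, 0, 0, 0, -1, 0, 0, 0.8, 0, 0, 0, -1, 0, 0, 0, 0, 0, 0, -1, 0, 0, 0, 0, 0, 0, -1, 0, 0, 0, 0, 0, 0, -1],
)

```text
clock: 6.3
ee_pos: [0.5048, -0.0704, 0.2723]
eef_rot: [2.766, -0.496, 0.996]
wrist_force: [-3.1, -3.6, 5.8]
width: 0.434
grip_force: 34.2
```

```bash
python3 - <<'E'
from h import *
T=tcp();s=observe();E=np.array([.4885,-.0756,.2957]);psi=.305;a,u,v=frame(psi)
d=s['ee_pos']-E;print(d@a,d@u,d@v,s['wrist_force'],s['moment'],np.round(s['q'],2))
print('turn',np.degrees(Ro.from_matrix(np.c_[v,u,-a].T@T[:3,:3]).as_rotvec()))
c=pose('wrist');im=read_camera('wrist')
for n,X in(('mark',E-.046*a+.031*u),('tab0',E-.032*a+.03*u),('eye',E)):print(n,np.round(proj(c,X),1))
x,y=map(int,proj(c,E-.04*a+.03*u));x0=max(0,min(x-90,380));y0=max(0,min(y-75,270));print(x0,y0)
cv2.imwrite('pics/w3.png',cv2.resize(im[y0:y0+150,x0:x0+180,::-1],(720,600),interpolation=2))
E
```

```text
-0.028967988616458083 0.0005340226531024097 3.425759565717434e-05 [-3.10920482 -3.59947848  5.77886167] [-0.20242931  0.53285406 -0.05429089] [-0.39 -0.09  2.21  0.67  0.64 -0.19]
turn [-1.11661470e-01  1.39120626e-03  5.59276427e+01]
mark [318.1 206.9]
tab0 [319.9 215.9]
eye [285.2 297. ]
228 136
```

View pics/w3.png

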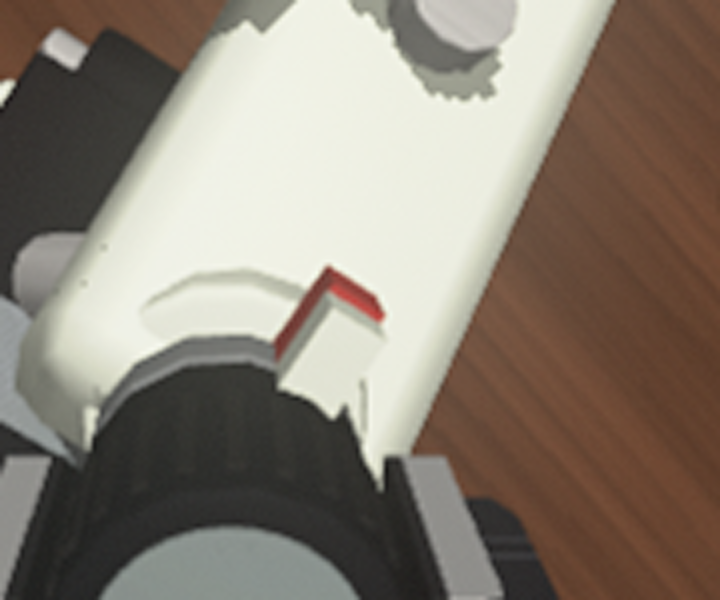

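Tab upper edge (317.6,214.4) lies over the mark edge (317.3,209), with about 0.02 rad left. Add a small turn, then release and back off.

Request:
carry_out(
  commands=[0, 0, 0.22, 0, 0, 0, -1, 0, 0, 0, 0, 0, 0, -1, 0, 0, 0, 0, 0, 0, -1, 0, 0, 0, 0, 0, 0, 1, 0, 0, 0, 0, 0, 0, 1, 0, 0, 0, 0, 0, 0, 1, 0, 0, 0, 0, 0, 0, 1, 0, 0, 0, 0, 0, 0, 1, 0, 0, 0, 0, 0, -0.1, 1, 0, 0, 0, 0, 0, -0.1, 1, 0, 0, 0, 0, 0, -0.1, 1, 0, 0, 0, 0, 0, -0.1, 1, 0, 0, 0, 0, 0, -0.1, 1, 0, 0, 0, 0, 0, 0, 1, 0, 0, 0, 0, 0, 0, 1, 0, 0, 0, 0, 0, 0, 1],
)

```text
clock: 7.95
ee_pos: [0.4496, -0.0868, 0.3521]
eef_rot: [2.78, -0.503, 0.974]
wrist_force: [0.1, 0.2, -0.5]
width: 1.002
grip_force: 0.0
```

```bash
python3 - <<'E'
from h import *
T=tcp();s=observe();E=np.array([.4885,-.0756,.2957]);psi=.305;a,u,v=frame(psi)
d=s['ee_pos']-E;print(s['clock'],d@a,d@u,d@v)
c=pose('wrist');im=read_camera('wrist')
Kn=np.array([.5842,.0094,.292])
for n,X in(('mark',E-.046*a+.031*u),('tab0',E-.032*a+.03*u),('eye',E),('knob',Kn)):print(n,np.round(proj(c,X),1))
x,y=map(int,proj(c,E-.04*a+.03*u));x0=max(0,min(x-90,380));y0=max(0,min(y-75,270));print(x0,y0)
cv2.imwrite('pics/w4.png',cv2.resize(im[y0:y0+150,x0:x0+180,::-1],(720,600),interpolation=2))
S=scopeR(psi);R=np.c_[S[:,1],S[:,0],[0,0,-1]]
for N in(14,16):print(rowfor(T,mk(R,Kn*[1,1,0]+[0,0,.36]),N))
E
```

```text
7.95 0.06940572945459922 -0.0008763789680906635 0.0009742329850476509
mark [307.5 175.3]
tab0 [308.  179.2]
eye [287.2 222.6]
knob [295.3  73. ]
217 102
(array([ 0.456, -0.25 , -0.789,  0.044,  0.042,  0.016]), array([[ 0.45 , -0.087,  0.352],
       [ 0.473, -0.082,  0.359],
       [ 0.496, -0.074,  0.365],
       [ 0.518, -0.063,  0.368],
       [ 0.538, -0.048,  0.37 ],
       [ 0.556, -0.031,  0.369],
       [ 0.572, -0.012,  0.365],
       [ 0.584,  0.009,  0.36 ]]))
(array([ 0.399, -0.218, -0.69 ,  0.038,  0.037,  0.014]), array([[ 0.45 , -0.087,  0.352],
       [ 0.48 , -0.08 ,  0.361],
       [ 0.51 , -0.067,  0.367],
       [ 0.537, -0.049,  0.37 ],
       [ 0.56 , -0.026,  0.368],
       [ 0.579,  0.   ,  0.363]]))
```

View pics/w4.png

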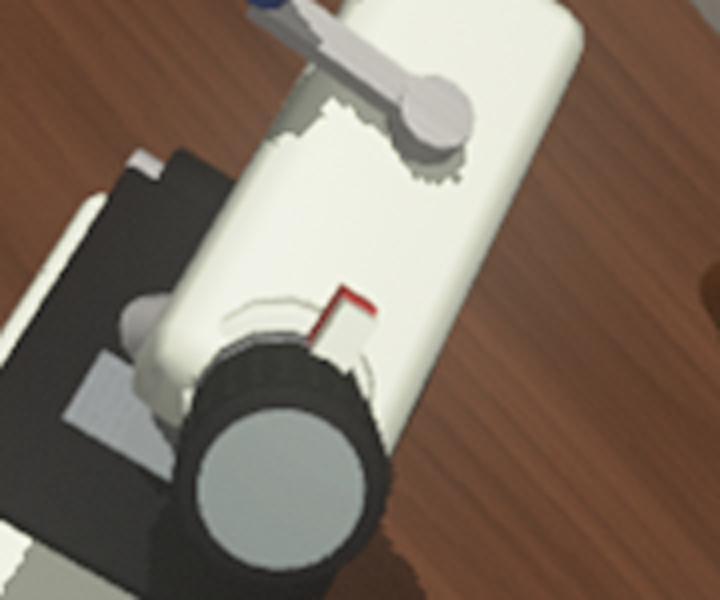

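Tab and mark now coincide (tab end (361,310), mark end (360,299) in the crop; the offset is just the 10 mm axial gap). On to the knob.

Request:
carry_out(
  commands=[0.456, -0.25, -0.789, 0.044, 0.042, 0.016, 1, 0.456, -0.25, -0.789, 0.044, 0.042, 0.016, 1, 0.456, -0.25, -0.789, 0.044, 0.042, 0.016, 1, 0.456, -0.25, -0.789, 0.044, 0.042, 0.016, 1, 0.456, -0.25, -0.789, 0.044, 0.042, 0.016, 1, 0.456, -0.25, -0.789, 0.044, 0.042, 0.016, 1, 0.456, -0.25, -0.789, 0.044, 0.042, 0.016, 1, 0.456, -0.25, -0.789, 0.044, 0.042, 0.016, 1, 0.456, -0.25, -0.789, 0.044, 0.042, 0.016, 1, 0.456, -0.25, -0.789, 0.044, 0.042, 0.016, 1, 0.456, -0.25, -0.789, 0.044, 0.042, 0.016, 1, 0.456, -0.25, -0.789, 0.044, 0.042, 0.016, 1, 0.456, -0.25, -0.789, 0.044, 0.042, 0.016, 1, 0.456, -0.25, -0.789, 0.044, 0.042, 0.016, 1, 0, 0, 0, 0, 0, 0, 1, 0, 0, 0, 0, 0, 0, 1, 0, 0, 0, 0, 0, 0, 1],
)

```text
clock: 9.7
ee_pos: [0.5873, 0.005, 0.3654]
eef_rot: [3.141, 0.001, 1.875]
wrist_force: [0.0, 0.1, 0.1]
width: 0.999
grip_force: 0.0
```

```bash
python3 - <<'E'
from h import *
T=tcp();s=observe();psi=.305;S=scopeR(psi);R=np.c_[S[:,1],S[:,0],[0,0,-1]]
Kn=np.array([.5842,.0094,.292]);P=np.array([.598,-.041,.256])
print(s['clock'],s['ee_pos'],np.round(s['q'],2),rowfor(T,mk(R,Kn-[0,0,.031]),1)[0])
c=pose('wrist');im=read_camera('wrist')
for n,X in(('knob',Kn),('piv',P),('tcp',T[:3,3])):print(n,np.round(proj(c,X),1))
h=cv2.cvtColor(im,cv2.COLOR_RGB2HSV);m=cv2.inRange(h,(105,120,40),(130,255,255))
k,l,st,ce=cv2.connectedComponentsWithStats(m)
for i in range(1,k):
    if st[i,4]>60:print(st[i],ce[i])
cv2.imwrite('pics/w5.png',im[:,:,::-1])
E
```

```text
9.7 [0.58730894 0.00496911 0.36544424] [ 0.01  0.2   1.55 -0.    1.4  -0.3 ] [ 0.009  0.011 -0.012  0.026 -0.008  0.522]
knob [283.4 214.9]
piv [281.3 261.7]
tcp [286.6 266.6]
[484   0  65  38 367] [499.5013624   23.92915531]
[ 492    0   68   34 2226] [526.65813118  16.71114106]
[275 206  18  18 254] [283.74015748 214.90551181]
```

View pics/w5.png

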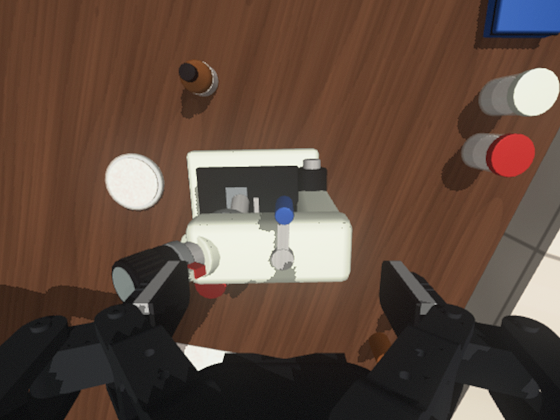

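Knob top at (284,215), as predicted; hub at (283,258), so lever ≈ 0.02 rad. Descend and grip.

Request:
carry_out(
  commands=[0, 0, 0, 0.013, -0.004, 0, 1, 0, 0, 0, 0.013, -0.004, 0, 1, 0, 0, 0, 0, 0, 0.087, 1, 0, 0, 0, 0, 0, 0.087, 1, 0, 0, 0, 0, 0, 0.087, 1, 0, 0, 0, 0, 0, 0.087, 1, 0, 0, 0, 0, 0, 0.087, 1, 0, 0, 0, 0, 0, 0.087, 1, 0, 0, 0, 0, 0, 0, 1, 0, 0, 0, 0, 0, 0, -1, 0, 0, 0, 0, 0, 0, -1, 0, 0, 0, 0, 0, 0, -1, 0, 0, 0, 0, 0, 0, -1, 0, 0, 0, 0, 0, 0, -1, 0, 0, 0, 0, 0, 0, -1, 0, 0, 0, 0, 0, 0, -1, 0, 0, 0, 0, 0, 0, -1, 0, 0, 0, 0, 0, 0, -1, 0, 0, 0, 0, 0, 0, -1],
  newtons=20,
)

```text
clock: 11.65
ee_pos: [0.5849, 0.0097, 0.2619]
eef_rot: [3.14, 0.002, 1.876]
wrist_force: [-1.1, 0.6, 5.4]
width: 0.154
grip_force: 22.2
```

```bash
python3 - <<'E'
from h import *
T=tcp();s=observe();psi=.305
Kn=np.array([.5842,.0094,.261]);print(s['clock'],s['ee_pos']-Kn,s['width'],s['grip_force'],s['wrist_force'])
v=scopeR(psi-.02)[:,1];print('pivot',Kn-.05*v)
# swing about pivot located at tool x=-.05: body twist row for 1.25 rad
for th,N in((1.22,16),):
    C=T.copy();
    P=T[:3,3]-.05*T[:3,0];G=mk(Ro.from_euler('z',-th).as_matrix(),[0,0,0]);G[:3,3]=P-G[:3,:3]@P
    print(rowfor(T,G@T,N))
E
```

```text
11.65 [0.00073148 0.00028342 0.00089701] 0.15391702928216894 22.178733944892883 [-1.12246894  0.62848859  5.44430509]
pivot [ 0.59825787 -0.03858308  0.261     ]
(array([ 0.001, -0.001,  0.874, -0.   ,  0.019,  0.   ]), array([[ 0.585,  0.01 ,  0.262],
       [ 0.596,  0.012,  0.262],
       [ 0.608,  0.011,  0.262],
       [ 0.619,  0.008,  0.262],
       [ 0.629,  0.003,  0.262],
       [ 0.637, -0.005,  0.262]]))
```

Request:
carry_out(
  commands=[0, 0, 0.874, 0, 0.019, 0, -1, 0, 0, 0.874, 0, 0.019, 0, -1, 0, 0, 0.874, 0, 0.019, 0, -1, 0, 0, 0.874, 0, 0.019, 0, -1, 0, 0, 0.874, 0, 0.019, 0, -1, 0, 0, 0.874, 0, 0.019, 0, -1, 0, 0, 0.874, 0, 0.019, 0, -1, 0, 0, 0.874, 0, 0.019, 0, -1, 0, 0, 0.874, 0, 0.019, 0, -1, 0, 0, 0.874, 0, 0.019, 0, -1, 0, 0, 0, 0, 0, 0, -1, 0, 0, 0, 0, 0, 0, -1, 0, 0, 0, 0, 0, 0, -1],
)

```text
clock: 12.95
ee_pos: [0.6223, 0.0067, 0.2619]
eef_rot: [3.138, 0.002, 1.113]
wrist_force: [1.3, -6.3, 4.8]
width: 0.155
grip_force: 22.2
```

```bash
cat > k.py <<'E'
from h import *
T=tcp();s=observe();P=np.array([.5983,-.0386,.261]);psi=.305;S=scopeR(psi)
d=S.T@(T[:3,3]-P);cl=np.arctan2(d[0],d[1]);print('clamp',cl,'r',np.hypot(*d[:2]),s['clock'],s['width'],s['grip_force'],s['wrist_force'],'yawturn',1.876-s['eef_rot'][2],np.round(s['q'],2))
for th in(1.25,1.28,1.30):
    G=S@Ro.from_euler('z',-th).as_matrix();R=np.c_[G[:,1],G[:,0],[0,0,-1]]
    print(th,rowfor(T,mk(R,P+.05*G[:,1]),1)[0])
E
python3 k.py
```

```text
clamp 0.7929412711847574 r 0.05123549127832651 12.95 0.15450243877652997 22.22951978445053 [ 1.31232078 -6.2626334   4.75047601] yawturn 0.7626569026861454 [ 0.01  0.32  1.61 -0.    1.21  0.47]
1.25 [ 5.000e-02  1.400e-02  5.587e+00 -8.000e-03  1.160e-01  5.000e-03]
1.28 [ 5.000e-02  1.300e-02  5.931e+00 -8.000e-03  1.230e-01  5.000e-03]
1.3 [ 5.00e-02  1.20e-02  6.16e+00 -8.00e-03  1.28e-01  5.00e-03]
```

Request:
carry_out(
  commands=[0, 0, 0.8, -0.001, 0.0166, 0, -1, 0, 0, 0.8, -0.001, 0.0166, 0, -1, 0, 0, 0.8, -0.001, 0.0166, 0, -1, 0, 0, 0.8, -0.001, 0.0166, 0, -1, 0, 0, 0.8, -0.001, 0.0166, 0, -1, 0, 0, 0.8, -0.001, 0.0166, 0, -1, 0, 0, 0.8, -0.001, 0.0166, 0, -1, 0, 0, 0, 0, 0, 0, -1, 0, 0, 0, 0, 0, 0, -1],
)

```text
clock: 13.85
ee_pos: [0.64, -0.0074, 0.262]
eef_rot: [3.138, -0.002, 0.627]
wrist_force: [5.6, -1.7, 3.1]
width: 0.157
grip_force: 22.2
```

```bash
python3 k.py
```

```text
clamp 1.232689550973948 r 0.05206432957529664 13.85 0.15719169847307607 22.150659263134003 [ 5.55757487 -1.6936681   3.07575839] yawturn 1.2493953706059941 [-0.01  0.35  1.57 -0.    1.22  0.93]
1.25 [ 0.039 -0.023  0.009 -0.01   0.004  0.005]
1.28 [ 0.038 -0.023  0.353 -0.01   0.012  0.005]
1.3 [ 0.038 -0.024  0.582 -0.01   0.017  0.005]
```

Request:
carry_out(
  commands=[0, 0, 0, 0, 0.005, 0, -1, 0, 0, 0, 0, 0.005, 0, -1, 0, 0, 0, 0, 0, 0, -1],
)

```text
clock: 14.15
ee_pos: [0.6405, -0.0082, 0.2619]
eef_rot: [3.14, -0.002, 0.625]
wrist_force: [3.9, 2.7, 5.1]
width: 0.151
grip_force: 22.3
```

Request:
carry_out(
  commands=[0, 0, 0, 0, 0.005, 0, -1, 0, 0, 0, 0, 0, 0, -1, 0, 0, 0, 0, 0, 0, -1],
)

```text
clock: 14.45
ee_pos: [0.6408, -0.0086, 0.2619]
eef_rot: [3.141, -0.002, 0.625]
wrist_force: [3.4, 4.0, 5.1]
width: 0.154
grip_force: 22.4
```

```bash
python3 k.py
```

```text
clamp 1.2620808056884614 r 0.05203331571623634 14.45 0.15379063681368893 22.35142171382904 [3.43135319 4.03642251 5.09745978] yawturn 1.2508857721120645 [-0.02  0.35  1.57  0.    1.22  0.93]
1.25 [ 0.008 -0.019 -0.008 -0.01  -0.003  0.004]
1.28 [ 0.008 -0.019  0.336 -0.01   0.005  0.004]
1.3 [ 0.007 -0.019  0.565 -0.01   0.01   0.004]
```

Request:
carry_out(
  commands=[0, 0, 0, 0, 0.01, 0, -1, 0, 0, 0, 0, 0.01, 0, -1, 0, 0, 0, 0, 0, 0, -1, 0, 0, 0, 0, 0, 0, -1],
)

```text
clock: 14.85
ee_pos: [0.6412, -0.0091, 0.2618]
eef_rot: [-3.136, -0.001, 0.625]
wrist_force: [-6.5, 15.9, 10.4]
width: 0.155
grip_force: 23.0
```

```bash
python3 k.py
```

```text
clamp 1.272630208281562 r 0.0520792824001751 14.85 0.15504485803899729 22.977067083120346 [-6.48216033 15.88479351 10.41214823] yawturn 1.2506696636798766 [-0.02  0.35  1.56  0.01  1.23  0.92]
1.25 [-0.064 -0.009 -0.005 -0.01  -0.006  0.004]
1.28 [-0.064 -0.008  0.338 -0.01   0.002  0.004]
1.3 [-0.064 -0.008  0.568 -0.01   0.007  0.004]
```

Force rose to 17 N without motion: at the stop. Release and lift.

Request:
carry_out(
  commands=[0, 0, 0, 0, 0, 0, 1, 0, 0, 0, 0, 0, 0, 1, 0, 0, 0, 0, 0, 0, 1, 0, 0, 0, 0, 0, 0, 1, 0, 0, 0, 0, 0, 0, 1, 0, 0, 0, 0, 0, 0, 1, 0, 0, 0, 0, 0, -0.1, 1, 0, 0, 0, 0, 0, -0.1, 1, 0, 0, 0, 0, 0, -0.1, 1, 0, 0, 0, 0, 0, -0.1, 1, 0, 0, 0, 0, 0, -0.1, 1, 0, 0, 0, 0, 0, -0.1, 1, 0, 0, 0, 0, 0, -0.1, 1, 0, 0, 0, 0, 0, 0, 1, 0, 0, 0, 0, 0, 0, 1, 0, 0, 0, 0, 0, 0, 1],
)

```text
clock: 16.45
ee_pos: [0.6424, -0.0127, 0.4001]
eef_rot: [3.141, 0.001, 0.624]
wrist_force: [0.1, -0.8, 1.1]
width: 1.0
grip_force: 0.0
```

```bash
python3 - <<'E'
from h import *
c=pose('wrist');s=observe();print(s['clock'],s['ee_pos'],s['wrist_force'])
im=read_camera('wrist')
P=np.array([.5983,-.0386,.292]);S=scopeR(.305)
for th in(1.15,1.2,1.25,1.3):print(th,proj(c,P+.05*(S@Ro.from_euler('z',-th).as_matrix())[:,1]))
h=cv2.cvtColor(im,cv2.COLOR_RGB2HSV);m=cv2.inRange(h,(105,120,40),(130,255,255))
k,l,st,ce=cv2.connectedComponentsWithStats(m)
for i in range(1,k):
    if st[i,4]>60:print(st[i],ce[i])
x=im[:,:,::-1];t=read_camera('top')[:,:,::-1]
cv2.imwrite('pics/f.png',np.hstack([x[:,80:480],cv2.resize(t[110:310,230:420],(399,420),interpolation=2)]))
E
```

```text
16.45 [ 0.6424129  -0.01270481  0.40013676] [ 0.08816539 -0.76306955  1.14227923]
1.15 (np.float64(273.45097091685744), np.float64(208.46772166408834))
1.2 (np.float64(276.50261867887053), np.float64(208.24322239366592))
1.25 (np.float64(279.5639005693522), np.float64(208.16640899253113))
1.3 (np.float64(282.6259963057843), np.float64(208.23753540704175))
[489 144  25  13 255] [501.55686275 149.45098039]
[271 193  16  23 207] [278.38647343 206.91304348]
```

View pics/f.png

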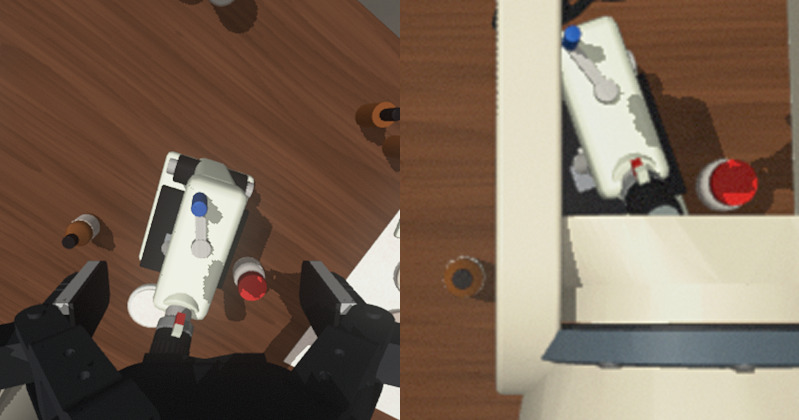

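The final view shows the lever at its stop with the knob at (278,207), which fits 1.25 rad. The tab is over the red mark, the bystanders are untouched and the arm is clear.

```bash
python3 -c "
from station import *
print(job_done())"
```

```text
the job is handed in; nothing more can be done
None
```

I turned the eyepiece until its white tab lined up with the red mark, then swung the lever to its locked stop and let go. The dropper bottle, jar and dish were not touched, and I handed the job in at about 16.5 s.

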